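# Show a carved sun panel to the workshop camera

### The arm

A 6-joint arm with a two-finger parallel gripper is mounted at the origin on the work surface. World frame = base frame: x ahead of the robot, y to its left, z up, the work surface at z = 0. Lengths are in m, angles in degrees, forces in N, time in s.
With the tool pointing down it reaches from about 0.25 to 0.85 m from the base axis. Payload 12.5 kg.
Tool frame: the origin (TCP) lies midway between the tips of the shut fingers; the grasp point (between the pads) lies 19 mm behind it; x points along the fingers, z is the direction in which the jaws open and shut, and the axes are right-handed (so a half turn about x gives the same grasp; the last joint's range is limited). The gripper opens to 93 mm and grips with 3 to 60 N. Pads are 15 mm wide; open, the fingers measure 128 mm over their backs; the gripper's body (75 mm by 188 mm) begins 65 mm behind the grasp point.
Start: joints at [-76.983, 20.094, 94.641, -0, 65.266, -4.847], TCP at [0.169, -0.523, 0.219] pointing down, gripper open.
Joint ranges: [-157.81, 157.81], [-45, 120.19], [0.68, 151.7], [-89.99, 269.99], [4.06, 180], [-164.3, 164.3]. Speed limits (degrees/s): [127.2, 127.2, 159.86, 180, 180, 180].

### API

Orientations are given as [roll, pitch, yaw] about the fixed x, y, z axes, in that order (R = Rz(yaw) Ry(pitch) Rx(roll)).
In Python, from plant import get_state, grab_frame, close_job gives the robot as it stands.
- The arm moves only by the tool apply_moves, never from a script. Its argument "commands" is one flat list of numbers, 7 for each row, row after row: the shift along the tool's x, y, z in cm, then the turn, a rotation vector about the tool's x, y, z in degrees, then the finger opening in cm, from 0 to 9.3. A call has 1 to 20 rows; each row shifts and turns the commanded pose from where the row before left it, along the tool's axes as they then stand; what a row does not reach is not made up. A row lasts 1/10 s, in which the tool goes at most 50 mm and 8.59 degrees, less where a joint would pass 70% of its speed; a pose out of reach is approached as far as the arm can. A call is refused whole if a number of a shift passes 5 or a number of a turn 8.59, either way. A call with a gripper value outside its range is refused whole. The fingers move at their own pace and stop on an object; "grip_force" is the grip in N (left out, the last holds). Time passes only in rows, so rows that do not move let the fingers close. It gives the time, the measured TCP pose, the force and the opening at its end, in the units of the state.
- get_state(): the state, without advancing time (a new reading comes with each control period).
- grab_frame(name): name is "side" or "top"; returns a dict with "color" (400x640x3 uint8, blue, green, red), "range_z" (400x640 float32, m along the optical axis (not along the pixel's ray), 0 where there is no reading), "intrinsics" (3x3 intrinsics, pixels), "T" (4x4, takes a point from camera to world coordinates). Camera axes: x right, y down, z forward; pixel columns grow to the right and rows downward; lengths in m; the calibration is good to about 2 mm. A picture is of the moment at which its call begins.
- close_job(): hands the job in, once; it reports no verdict.
The state is a dict: "clock": time; "joint_positions": joint angles; "joint_velocities": joint speeds; "joint_torque": joint torques, N m; "tool_pos": TCP position; "tool_rot": TCP orientation; "wrist_force": force on the tool from outside, world axes, zero at the start; "ft_torque": the same for the moment, N m; "finger_gap": finger opening in m.
Only numpy, scipy, OpenCV 4.12 (cv2) and the standard library are available. Lean on these libraries where they do the work, as an engineer would, in place of code of your own. Each camera call takes 0.05 s, during which the arm holds its last target. There are 200 camera calls.

### The job

First press the red record button on the grey control box fully down and let it go. Then take the carved panel with the yellow sun out of the wooden rack and finish while still holding it in the air in front of the camera on the stand: the sun 20 cm from the lens and in the middle of its view, the panel right way up and leaned back so that its carved face looks squarely into the lens, which looks down at a slant. Leave the camera, the other panels, the chisel, the paint jar and the sanding block where they are.

Things in the scene. Friction and masses are not known exactly. Their poses are not given: they have to be found in the camera images.
- record_button_top (a point): Centre of the top of the red round push button (30 mm across, spring, travel 6 mm straight down, about 5 N fully down). It stands in a black collar on a fixed grey control box 90 x 75 x 40 mm; this point is 58 mm above the bench when released.
- record_button (a joint): The button's travel in m: 0 released, 0.006 fully down.
- sun_panel_center (a point): Centre of the loose light-wood panel with carved yellow sun (0.08-0.17 kg): 18 mm thick along own x, 80 mm wide along y, 110 mm high along z (up). Carved face to own +x, back plain; upper 40 mm plain on both faces, to be gripped across the thickness from above; yellow stripe on top edge. Starts upright in any of the rack's three grooves, this point 67 mm above the bench, top 122 mm.
- sun_carving (a point): Middle of the yellow sun (50 mm across) on the carved face of the sun panel, same axes as the panel: 13 mm in +x and 13 mm below the panel's centre. The sun stands 4 mm proud of the face.
- lens (a point): Middle of the front glass of the camera (black body, grey barrel, white front ring 49 mm across) on a fixed post stand (350 mm high, 80 to 140 mm behind this point), 0.28-0.30 m above the bench. It looks along this frame's -x, 14 to 29 degrees downwards; z is the picture's up, y is level. The sun belongs at (-0.200, 0, 0) in this frame with the panel's axes parallel to it.
- rack: Fixed wooden rack 245 (x) x 100 (y) x 26 mm, origin under its middle. Three grooves run along its y at x = -75, 0 and +75 mm, 22 mm wide, 14 mm deep, floor 12 mm above the bench; one panel stands in each, carved face to the rack's +x, with 57 mm free between panels.
- leaf_panel_center (a point): Centre of the dark-wood panel with a green leaf, same size as the sun panel; to be left in the rack.
- diamond_panel_center (a point): Centre of the mid-brown panel with a blue diamond, same size as the sun panel; to be left in the rack.
- chisel_mid (a point): Middle of a lying chisel, 250 mm long, 29 mm thick; leave alone.
- paint_jar_mid (a point): Middle of a white paint jar with red cap, 48 mm dia., 55 mm high; leave alone.
- sanding_block_mid (a point): Middle of a cork sanding block 85 x 50 x 30 mm; leave alone.
Not all that is in view belongs to the job. Leave any blue or purple look-alike of the part that bears record_button_top alone.

How it is judged (in metres and radians):
On the way, in this order (a step that is already met when the one before it is completed fails the run):
1. the record button is pressed fully down (value of joint record_button above 0.005 m), for 0.05 s.
2. the record button is released (value of joint record_button below 0.001 m), for 0.1 s.
3. the sun panel is lifted clear of the rack in the gripper (height (world z) of sun_panel_center above 0.1 m and contact force between the fingers and sun_panel above 1 N), for 0.2 s.
At the end, for the whole second after the job is handed in: Gripper holds the sun panel still in the air, nothing else carrying it: sun 175-225 mm before the lens, within 20 mm of mid-view; face square to the lens and right way up, each within 0.2 rad; button released; other panels, chisel, paint jar, sanding block within 25 mm of their places (x of sun_carving in the frame of lens between -0.225 and -0.175 m and y of sun_carving in the frame of lens between -0.02 and 0.02 m and z of sun_carving in the frame of lens between -0.02 and 0.02 m and angle between the x axis of sun_carving and the x axis of lens, either way round below 0.2 rad and angle between the z axis of sun_carving and the z axis of lens, either way round below 0.2 rad and x of lens in the frame of sun_carving above 0.1 m and angle between sun_carving's own z axis and vertical below 0.9 rad and height (world z) of sun_carving above 0.08 m and contact force between the fingers and sun_panel above 1 N and contact force between sun_panel and rack below 0.1 N and linear speed of sun_panel below 0.03 m/s and value of joint record_button below 0.001 m and distance of each of leaf_panel_center, diamond_panel_center, chisel_mid, paint_jar_mid, sanding_block_mid from where it was at the start of the episode below 0.025 m); the arm keeps its last pose, push and grip.
It fails at once if another panel is moved by more than 25 mm (distance of any of leaf_panel_center, diamond_panel_center from where it was at the start of the episode above 0.025 m).
It fails at once if the chisel, paint jar or sanding block is moved by more than 25 mm (distance of any of chisel_mid, paint_jar_mid, sanding_block_mid from where it was at the start of the episode above 0.025 m).
It fails at once if the camera is pushed out of its aim (lens moved by more than 8 mm) (distance of lens from where it was at the start of the episode above 0.008 m).
It also fails if it takes over 53 s, if anything falls off the work surface, if the arm or the gripper's body presses on something with over 40 N, if the wrist force passes 120 N, or if a joint passes its speed limit or range.

## Working session

There is one attempt and no reset: what is moved stays moved. The work goes in short steps, Python scripts to look and compute and a tool call to move; the robot and the scene stay as the last step left them, time stands still between calls to the robot, and variables do not carry over. Pictures are saved under pics/ and viewed, about 8 in all and at most 12, crops included, and the job is handed in when it is done.

Besides the shell and the picture viewer there is one more tool, called by a JSON object that holds its "name" and its "arguments", one argument or row to a line. apply_moves: Moves the arm, as the interface text tells. Its arguments: {"type":"object","properties":{"commands":{"type":"array"},"grip_force":{"type":"number"}},"required":["commands"]}

```bash
ls; mkdir -p pics; python3 - <<'E'
from plant import *
import cv2,numpy as np
print(get_state())
for n in("side","top"):
    f=grab_frame(n); cv2.imwrite(f"pics/{n}0.png",f["color"]); np.savez(f"pics/{n}0.npz",**f); print(n,f["intrinsics"].tolist(),f["T"].round(4).tolist())
E
```

```text
pics
{'clock': 0.0, 'joint_positions': array([-7.69814982e+01,  2.01235136e+01,  9.46770137e+01,  2.03330790e-03,
        6.52638849e+01, -4.85029395e+00]), 'joint_velocities': array([ 0.03169873, -0.09658657,  0.01138683,  0.04124599,  0.05924881,
        0.01724985]), 'joint_torque': array([ 2.99421254e-04, -4.97320175e+01, -2.85254431e+01,  6.99384673e-02,
        2.56797537e-02, -1.11305965e-04]), 'tool_pos': array([ 0.16868984, -0.52313837,  0.21810887]), 'tool_rot': array([173.50829916,  89.93556133, 101.37624309]), 'wrist_force': array([-0.51623538, -0.19327896, -0.05281361]), 'ft_torque': array([-0.02436164, -0.05460743, -0.04880784]), 'finger_gap': 0.09304999754044962}
side [[478.6067743750519, 0.0, 320.9302241557914], [0.0, 478.6067743750519, 204.0234233488015], [0.0, 0.0, 1.0]] [[-0.7719, -0.4336, 0.465, -0.1786], [-0.6355, 0.5472, -0.5447, 0.8431], [-0.0182, -0.7159, -0.6979, 1.2443], [0.0, 0.0, 0.0, 1.0]]
top [[464.0987733966087, 0.0, 321.91073128817703], [0.0, 464.0987733966087, 197.0038799928887], [0.0, 0.0, 1.0]] [[-0.0034, -0.993, 0.1184, 0.3425], [-0.9999, 0.0053, 0.0152, 0.0034], [-0.0157, -0.1183, -0.9929, 1.7396], [0.0, 0.0, 0.0, 1.0]]
```

View pics/top0.png

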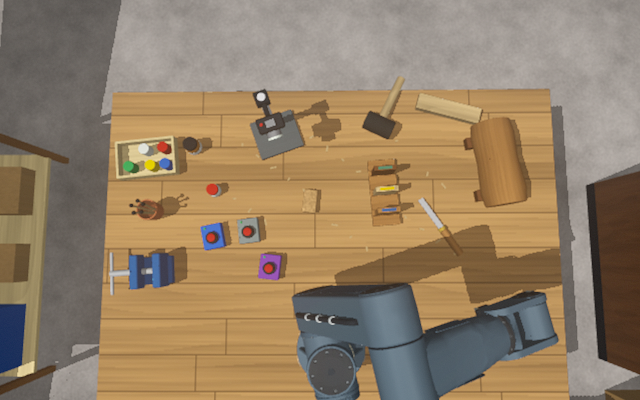

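View pics/side0.png

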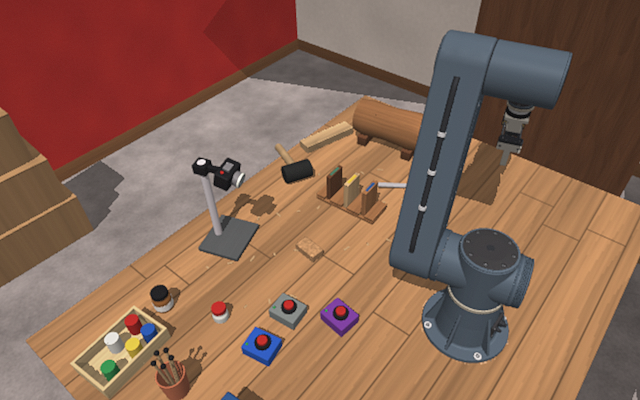

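Top view: the grey box's button is at (248,231), with look-alikes on the blue box (211,237) and purple box (269,266). The rack is around (385,192), with a yellow stripe on the middle panel at (387,188). The camera is on the stand at about (270,128). The side view agrees: grey box button (288,306), camera lens facing right at (238,179), panels at (333,180), (351,188) and (369,195). Next, an enlarged crop to confirm these.

```bash
cat > h.py <<'E'
import numpy as np,cv2
def load(n): return dict(np.load(f"pics/{n}.npz"))
def cloud(f):
    K,T,z=f["intrinsics"],f["T"],f["range_z"]
    v,u=np.mgrid[:z.shape[0],:z.shape[1]]
    p=np.stack([(u-K[0,2])/K[0,0]*z,(v-K[1,2])/K[1,1]*z,z],-1)@T[:3,:3].T+T[:3,3]
    p[z==0]=np.nan
    return p
E
python3 - <<'E'
from h import *
s,t=load("side0"),load("top0")
r=lambda f,x0,x1,y0,y1,k:cv2.resize(f["color"][y0:y1,x0:x1],None,fx=k,fy=k,interpolation=cv2.INTER_CUBIC)
a=np.hstack([r(s,190,290,140,200,4),r(s,310,410,160,220,4)])   # camera, panels side
b=np.hstack([r(t,240,310,80,162,4)[:240*1+80],r(t,190,290,200,282,4)[:320,:240],r(t,355,420,150,232,4)[:320]])
b=b[:, :800]; b=np.pad(b,((0,0),(0,800-b.shape[1]),(0,0)))
cv2.imwrite("pics/crop1.png",np.vstack([a,b]))
for n,f in(("side",s),("top",t)):
    p=cloud(f);h=cv2.cvtColor(f["color"],cv2.COLOR_BGR2HSV).astype(int)
    red=((h[...,0]<8)|(h[...,0]>172))&(h[...,1]>150)
    m=red&(p[...,2]>.045)&(p[...,2]<.07)
    k,l,st,c=cv2.connectedComponentsWithStats(m.astype(np.uint8))
    for i in range(1,k):
        if st[i,4]>15: print(n,"red",c[i].round(),st[i,4],np.median(p[l==i],0).round(4), ((np.nanmin(p[l==i],0)+np.nanmax(p[l==i],0))/2).round(4))
    # panels tops
    m=(p[...,2]>.112)&(p[...,2]<.13)&(abs(p[...,0]-.37)<.13)&(abs(p[...,1]+.13)<.13)
    k,l,st,c=cv2.connectedComponentsWithStats(m.astype(np.uint8),connectivity=4)
    for i in range(1,k):
        if st[i,4]>10:
            q=p[l==i]; print(n,"panel",c[i].round(),st[i,4],q.mean(0).round(4),np.median(f["color"][l==i],0),cv2.minAreaRect((q[:,:2]*1000).astype(np.float32)))
    m=(h[...,1]<40)&(h[...,2]>150)&(p[...,2]>.2)&(p[...,2]<.36)
    k,l,st,c=cv2.connectedComponentsWithStats(m.astype(np.uint8))
    for i in range(1,k):
        if st[i,4]>8: print(n,"white",c[i].round(),st[i],np.median(p[l==i],0).round(4))
E
```

```text
side red [78. 33.] 807 [ 2.5918 -0.2818  0.0573] [ 2.5892 -0.3901  0.0576]
side red [288. 304.] 89 [0.419  0.3021 0.059 ] [0.4214 0.3001 0.0579]
side red [218. 308.] 155 [0.5733 0.4385 0.0533] [0.5763 0.4378 0.0523]
side red [340. 311.] 91 [0.2871 0.2235 0.06  ] [0.2887 0.2203 0.0561]
side red [131. 321.] 166 [0.7321 0.6252 0.0589] [0.7355 0.6236 0.0556]
side red [262. 340.] 104 [0.3984 0.4337 0.0589] [0.4018 0.4314 0.0557]
side panel [369. 188.] 99 [ 0.4888 -0.1995  0.1201] [ 80.  98. 130.] ((489.4424743652344, -201.21981811523438), (18.862239837646484, 81.669189453125), 4.092108249664307)
side white [201. 162.] [197 159   9   6  43] [0.832  0.2141 0.3318]
side white [238. 178.] [234 173  10  14  54] [0.7035 0.1873 0.3146]
side white [205. 187.] [200 177  11  20 107] [0.8225 0.2272 0.2417]
top red [162. 147.] 90 [0.733  0.6201 0.0596] [0.7341 0.6225 0.0574]
top red [212. 189.] 96 [0.5754 0.4347 0.0541] [0.5751 0.4352 0.0551]
top red [247. 231.] 60 [0.4201 0.3008 0.0602] [0.4202 0.3026 0.0575]
top red [211. 237.] 60 [0.399  0.4333 0.0591] [0.3992 0.4342 0.0587]
top red [268. 268.] 62 [0.2874 0.2227 0.0599] [0.2872 0.2232 0.0589]
top panel [388. 210.] 123 [ 0.4889 -0.203   0.1208] [ 98. 118. 151.] ((488.9091796875, -202.67550659179688), (18.33464241027832, 77.42206573486328), 3.580834150314331)
top white [261.  96.] [257  93   8   8  59] [0.8295 0.2158 0.3318]
top white [270. 123.] [265 119  10   8  47] [0.7413 0.1851 0.3423]
top white [273. 136.] [268 131  14  10  67] [0.7065 0.1775 0.3173]
```

View pics/crop1.png

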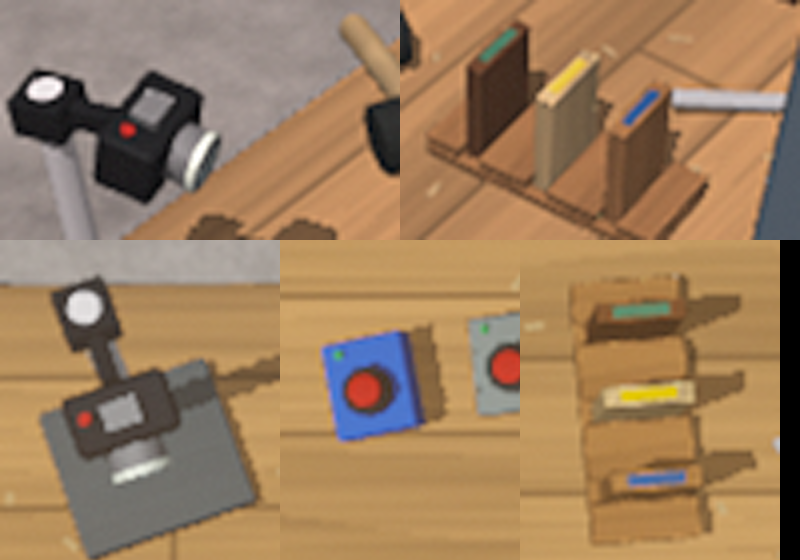

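The crop confirms it. The middle panel has light wood and a yellow stripe. Both cameras see only its plain −x face, so its carved face points to world +x. The grey box button is the true one. The lens (white ring) faces about −x and downwards. Next I measure the panel, the rack and the lens axis.

```bash
python3 - <<'E'
from h import *
np.set_printoptions(suppress=True,precision=3)
for n,(x0,x1,y0,y1) in(("side",(210,247,150,195)),("top",(250,292,110,146))):
    f=load(n+"0");p=cloud(f)
    q=p[y0:y1,x0:x1]; c=f["color"][y0:y1,x0:x1]
    m=(q[...,2]>.24)
    # per-pixel normals
    dx=cv2.GaussianBlur(np.gradient(q,axis=1),(5,5),0);dy=cv2.GaussianBlur(np.gradient(q,axis=0),(5,5),0)
    print(n); 
    P=q[m];C=c[m]
    # sequential RANSAC planes
    rng=np.random.default_rng(0);rem=np.ones(len(P),bool)
    for _ in range(4):
        I=np.flatnonzero(rem); best=None;bc=0
        if len(I)<20:break
        for _ in range(1500):
            a,b,d=P[rng.choice(I,3,False)];nn=np.cross(b-a,d-a);L=np.linalg.norm(nn)
            if L<1e-5:continue
            k=I[abs((P[I]-a)@(nn/L))<.002]
            if len(k)>bc:bc=len(k);best=k
        mu=P[best].mean(0);u,s,v=np.linalg.svd(P[best]-mu);nv=v[2]*np.sign(v[2]@(f["T"][:3,3]-mu))
        print(bc,"mean",mu,"n",nv,"rms",s[2]/bc**.5,"col",np.median(C[best],0),"ext",np.ptp((P[best]-mu)@v.T,axis=0))
        rem[best]=False
    w=m&(c.min(-1)>150)
    print(np.c_[np.argwhere(w)+[y0,x0],(q[w]*1000).round()].astype(int)[::2 if w.sum()>60 else 1].tolist())
# sun panel top & rack
for n in("side","top"):
    f=load(n+"0");p=cloud(f);h=cv2.cvtColor(f["color"],cv2.COLOR_BGR2HSV).astype(int)
    m=(p[...,2]>.112)&(p[...,2]<.135)&(p[...,0]>.4)&(p[...,0]<.75)&(abs(p[...,1]+.2)<.1)
    k,l,st,c=cv2.connectedComponentsWithStats(m.astype(np.uint8),connectivity=4)
    for i in range(1,k):
        if st[i,4]>10:
            qq=p[l==i]; print(n,"panel",c[i].round(),st[i,4],qq.mean(0).round(4),np.median(f["color"][l==i],0),cv2.minAreaRect((qq[:,:2]*1000).astype(np.float32)))
E
```

```text
side
182 mean [0.735 0.19  0.33 ] n [-0.319 -0.148  0.936] rms 0.0010600032130811626 col [40. 38. 40.] ext [0.088 0.072 0.004]
114 mean [0.737 0.229 0.307] n [-0.34   0.939 -0.054] rms 0.0011167511106676166 col [29. 28. 30.] ext [0.06  0.054 0.004]
88 mean [0.727 0.183 0.33 ] n [-0.547 -0.242  0.801] rms 0.0011255498502400743 col [122.  119.5 125.5] ext [0.068 0.071 0.004]
66 mean [0.743 0.204 0.315] n [-0.156  0.987  0.036] rms 0.00105575624709533 col [51.5 50.5 51. ] ext [0.104 0.05  0.004]
[[163, 227, 752, 178, 343], [173, 241, 717, 160, 310], [173, 242, 709, 163, 317], [173, 243, 710, 158, 313], [174, 240, 708, 171, 319], [174, 241, 709, 167, 316], [174, 242, 705, 166, 317], [174, 243, 706, 163, 314], [175, 240, 705, 175, 319], [175, 241, 704, 172, 318], [175, 242, 705, 167, 313], [176, 234, 716, 189, 318], [176, 239, 704, 180, 319], [176, 240, 703, 177, 317], [176, 241, 700, 175, 318], [177, 234, 715, 190, 316], [177, 238, 706, 182, 315], [177, 239, 702, 182, 318], [177, 240, 699, 181, 318], [177, 241, 701, 175, 314], [178, 237, 705, 188, 316], [178, 238, 704, 185, 314], [178, 2
[... 2763 characters left out ...]
950073242188), 4.147890090942383)
side panel [369. 188.] 101 [ 0.489 -0.199  0.12 ] [ 80.  98. 132.] ((491.14776611328125, -201.0978240966797), (22.28148078918457, 81.669189453125), 4.092108249664307)
top panel [384. 168.] 124 [ 0.638 -0.192  0.121] [ 55.5  93.5 115. ] ((637.9776000976562, -191.7255859375), (19.951635360717773, 77.95088958740234), 4.204946994781494)
top panel [386. 189.] 123 [ 0.563 -0.198  0.121] [ 95. 180. 208.] ((563.3400268554688, -197.04623413085938), (18.852901458740234, 77.84693908691406), 4.2515869140625)
top panel [388. 210.] 123 [ 0.489 -0.203  0.121] [ 98. 118. 151.] ((488.9091796875, -202.67550659179688), (18.33464241027832, 77.42206573486328), 3.580834150314331)
```

```bash
python3 - <<'E'
from h import *
from scipy.spatial.transform import Rotation as Ro
np.set_printoptions(suppress=True,precision=4)
D={n:(cloud(load(n+"0")),load(n+"0")["color"].astype(int)) for n in("side","top")}
# top face of body, both views: points near the plane, well behind the ring
z=np.array([-.35,-.11,.93])
for n in D:
    p,c=D[n]; m=(p[...,2]>.24)&(abs(p[...,0]-.745)<.06)&(abs(p[...,1]-.187)<.07)
    P=p[m]; mu=np.array([.74,.187,.343]); nn=z/np.linalg.norm(z); 
    d=(P@nn); hst,e=np.histogram(d,bins=60); o=np.median(d[d>np.percentile(d,50)])
    for _ in range(15):
        k=abs(P@nn-o)<.004; mu=P[k].mean(0);v=np.linalg.svd(P[k]-mu)[2][2];nn=v*np.sign(v[2]);o=mu@nn
    L=(P[k]-mu)
    el=np.degrees(np.arccos(nn[2]));yw=np.degrees(np.arctan2(-nn[1],-nn[0]))
    ex=np.array([1,0,0])-nn[0]*nn;ex/=np.linalg.norm(ex);ey=np.cross(nn,ex)
    r=cv2.minAreaRect((np.c_[L@ex,L@ey]*1000).astype(np.float32))
    print(n,k.sum(),mu,nn,"tilt",el,"yaw",yw,r, "ex yaw",np.degrees(np.arctan2(ex[1],ex[0])))
# stand base plate yaw & post
p,c=D["top"]
for yaw in(16,20):
  for t in(21.5,):
    R=Ro.from_euler("ZY",[yaw,-t],degrees=True).as_matrix()
    for n in D:
        p,c=D[n];w=(c.min(-1)>140)&(np.ptp(c,axis=-1)<40)&(p[...,2]>.25)&(p[...,0]<.722)&(p[...,0]>.68)&(abs(p[...,1]-.18)<.06)
        q=(p[w]-[.7,.18,.29])@R
        print(yaw,n,w.sum(),"pct x",np.percentile(q[:,0],[2,10,50]),"y",np.percentile(q[:,1],[0,3,50,97,100]),"z",np.percentile(q[:,2],[0,3,90,97,100]))
E
```

```text
side 303 [0.7342 0.1893 0.3295] [-0.3364 -0.1354  0.932 ] tilt 21.258684332033344 yaw 21.924930157134657 ((-3.500286102294922, -4.716396331787109), (74.34758758544922, 88.30982208251953), 21.91299819946289) ex yaw -2.939338247871477
top 311 [0.7366 0.185  0.3323] [-0.3202 -0.116   0.9402] tilt 19.909552397124905 yaw 19.918621175616966 ((-7.050531387329102, -1.7924880981445312), (74.02387237548828, 82.7051773071289), 19.850414276123047) ex yaw -2.3699154271894556
16 side 58 pct x [0.005  0.0065 0.0119] y [-0.0238 -0.0201  0.0051  0.0169  0.0198] z [0.0003 0.0051 0.0257 0.0272 0.0303]
16 top 72 pct x [0.0054 0.0074 0.0135] y [-0.0282 -0.0242 -0.0046  0.0135  0.0162] z [0.0065 0.0155 0.0279 0.0304 0.0335]
20 side 58 pct x [0.0063 0.0073 0.0118] y [-0.0246 -0.0203  0.0044  0.0164  0.0197] z [-0.      0.0047  0.0257  0.0272  0.0301]
20 top 72 pct x [0.0058 0.0068 0.0132] y [-0.0284 -0.0242 -0.0052  0.0132  0.016 ] z [0.006  0.0157 0.0279 0.0304 0.0337]
```

{"name": "apply_moves", "arguments": {
  "commands": [-1,0,0,-8.4,0,0,0,-1,0,0,-8.4,0,0,0,-1,0,0,-8.4,0,0,0,-1,0,0,-8.4,0,0,0,-1,0,0,-8.4,0,0,0,-1,0,0,-8.4,0,0,0,-1,0,0,-8.4,0,0,0,-1,0,0,-8.4,0,0,0,-1,0,0,-8.4,0,0,0,0,0,0,-0.5,0,0,0,0,0,2.5,0,0,0,0,0,0,2.5,0,0,0,0,0,0,2.5,0,0,0,0,0,0,2.5,0,0,0,0,0,0,2.5,0,0,0,0,0,0,2.5,0,0,0,0,0,0,2.5,0,0,0,0,0,0,2.5,0,0,0,0,0,0,2.5,0,0,0,0,0,0,2.5,0,0,0,0]
}}

```text
clock: 2.1
tool_pos: [0.419, -0.5058, 0.3076]
tool_rot: [122.8, 89.9, 126.5]
wrist_force: [-0.3, 0.0, -0.1]
finger_gap: 0.0003
```

{"name": "apply_moves", "arguments": {
  "commands": [0,4,0.26,0,0,0,0,0,4,0.26,0,0,0,0,0,4,0.26,0,0,0,0,0,4,0.26,0,0,0,0,0,4,0.26,0,0,0,0,0,4,0.26,0,0,0,0,0,4,0.26,0,0,0,0,0,4,0.26,0,0,0,0,0,4,0.26,0,0,0,0,0,4,0.26,0,0,0,0,0,4,0.26,0,0,0,0,0,4,0.26,0,0,0,0,0,4,0.26,0,0,0,0,0,4,0.26,0,0,0,0,0,4,0.26,0,0,0,0,0,4,0.26,0,0,0,0,0,4,0.26,0,0,0,0,0,4,0.26,0,0,0,0,0,4,0.26,0,0,0,0,0,4,0.26,0,0,0,0]
}}

```text
clock: 4.1
tool_pos: [0.4142, 0.2971, 0.3079]
tool_rot: [-148.0, 90.0, -144.3]
wrist_force: [1.0, -0.3, 0.7]
finger_gap: 0.0003
```

{"name": "apply_moves", "arguments": {
  "commands": [2,0,0,0,0,0,0,2,0,0,0,0,0,0,2,0,0,0,0,0,0,2,0,0,0,0,0,0,2,0,0,0,0,0,0,2,0,0,0,0,0,0,2,0,0,0,0,0,0,2,0,0,0,0,0,0,2,0,0,0,0,0,0,2,0,0,0,0,0,0,0,0,0,0,0,0,0,0,0,0,0,0,0,0]
}}

```text
clock: 5.3
tool_pos: [0.4145, 0.2954, 0.1086]
tool_rot: [-155.2, 90.0, -151.4]
wrist_force: [0.2, 0.6, 0.1]
finger_gap: 0.0006
```

{"name": "apply_moves", "arguments": {
  "commands": [1.4,0.3,0.3,0,0,0,0,1.5,0.2,0.3,0,0,0,0,1.5,0,0,0,0,0,0,0,0,0,0,0,0,0,0.2,0,0,0,0,0,0,0.2,0,0,0,0,0,0,0.2,0,0,0,0,0,0,0,0,0,0,0,0,0,0,0,0,0,0,0,0]
}}

```text
clock: 6.2
tool_pos: [0.4205, 0.301, 0.059]
tool_rot: [30.1, 90.0, 34.0]
wrist_force: [-1.4, -0.8, 4.0]
finger_gap: 0.0004
```

{"name": "apply_moves", "arguments": {
  "commands": [0.2,0,0,0,0,0,0,0.2,0,0,0,0,0,0,0,0,0,0,0,0,0]
}}

```text
clock: 6.5
tool_pos: [0.4206, 0.3011, 0.056]
tool_rot: [27.9, 90.0, 31.9]
wrist_force: [-6.1, -3.3, 21.8]
finger_gap: 0.0002
```

{"name": "apply_moves", "arguments": {
  "commands": [0.15,0,0,0,0,0,0,0,0,0,0,0,0,0]
}}

```text
clock: 6.7
tool_pos: [0.4207, 0.3012, 0.0557]
tool_rot: [24.6, 89.9, 28.6]
wrist_force: [-11.7, -7.0, 39.7]
finger_gap: 0.0003
```

{"name": "apply_moves", "arguments": {
  "commands": [0.1,0,0,0,0,0,0,0,0,0,0,0,0,0]
}}

```text
clock: 6.9
tool_pos: [0.4208, 0.3012, 0.0555]
tool_rot: [23.4, 89.9, 27.4]
wrist_force: [-15.1, -8.6, 51.8]
finger_gap: 0.0006
```

Force jumps at z≈0.0555, earlier than the expected 0.052. I back off a little and look.

```bash
python3 - <<'E'
from plant import *
import cv2,numpy as np
print(get_state()["wrist_force"],get_state()["ft_torque"])
o=[]
for n,(x,y,w,h) in(("side",(250,260,80,75)),("top",(210,195,80,75))):
    f=grab_frame(n); np.savez(f"pics/{n}1.npz",**f); o.append(cv2.resize(f["color"][y:y+h,x:x+w],None,fx=5,fy=5,interpolation=cv2.INTER_CUBIC))
cv2.imwrite("pics/press.png",np.hstack(o))
E
```

```text
[-15.14996709  -8.55498984  51.79130103] [-1.72932564  2.64401093  0.03363895]
```

View pics/press.png

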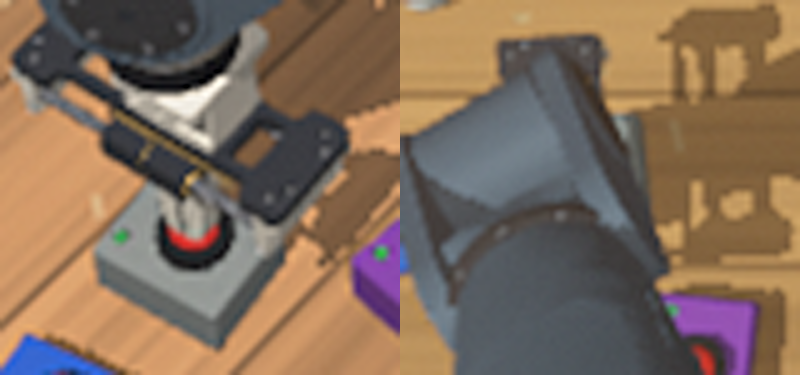

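The fingers are centred on the red button. The side view shows its rim at about (195,240) in the crop. I'll check the button height by depth.

```bash
python3 - <<'E'
from h import *
for n in("side0","side1"):
    f=load(n);p=cloud(f);h=cv2.cvtColor(f["color"],cv2.COLOR_BGR2HSV).astype(int)
    m=((h[...,0]<10)|(h[...,0]>172))&(h[...,1]>130)
    m[:290]=0;m[325:]=0;m[:,:270]=0;m[:,310:]=0
    for v in range(294,318):
        u=np.flatnonzero(m[v])
        if len(u):print(n,v,u[0],u[-1],(np.median(p[v,u],0)*1000).round(1))
    c=f["color"].astype(int).max(-1); q=p[325:332,270:290].reshape(-1,3)
    print("box top sample",np.median(p[300:310,268:274].reshape(-1,3),0),np.median(p[312:320,268:276].reshape(-1,3),0))
E
```

```text
side0 300 286 291 [431.  287.9  52.7]
side0 301 284 292 [427.3 293.7  58.7]
side0 302 284 293 [424.3 295.1  58.5]
side0 303 283 293 [421.3 300.   60.3]
side0 304 283 293 [420.5 301.2  60.2]
side0 305 283 293 [419.5 302.6  59. ]
side0 306 283 293 [415.6 306.2  61.4]
side0 307 284 292 [412.1 310.1  60.8]
side0 308 284 292 [412.9 309.9  57.4]
side0 309 286 291 [409.  311.9  54.2]
box top sample [0.49119062 0.31200366 0.00132394] [nan nan nan]
side1 305 293 293 [410.5 291.1  50.9]
side1 306 283 293 [418.6 303.8  55.1]
side1 307 284 293 [414.3 305.7  53.9]
side1 308 284 292 [414.3 308.6  53.7]
side1 309 285 291 [410.7 312.3  53. ]
box top sample [nan nan nan] [0.45173572 0.34377527 0.01742306]
```

The button surface dropped from about 60 to 54 mm, so the full 6 mm of travel has been used and the hard stop is the button's own end. The pose reading is therefore about 3 mm high. Now I release and move over the panel.

{"name": "apply_moves", "arguments": {
  "commands": [-0.5,0,0,0,0,0,0,-1,0,0,0,0,0,0,-2,0,0,0,0,0,0,-4,0,0,0,0,0,0,-4,0,0,0,0,0,0,-4,0,0,0,0,0,0,-4,-2,0,0,0,0,0,0,-4,0.8,0,0,0,5,0,-4,0.8,0,0,0,5,0,-4,0.8,0,0,0,5,0,-4,0.8,0,0,0,5,0,-4,0.8,0,0,0,5,0,-4,0.8,0,0,0,5,0,-4,0.8,0,0,0,5,0,-4,0.8,0,0,0,5,0,-4,0.8,0,0,0,5,0,-4,0.8,0,0,0,5,0,-4,0.9,0,0,0,5,0,-4,0.9,0,0,0,5,0,0,0.9,0,0,0,5]
}}

```text
clock: 9.0
tool_pos: [0.5618, -0.1945, 0.2466]
tool_rot: [-121.5, 90.0, -117.7]
wrist_force: [-0.5, -0.2, 0.3]
finger_gap: 0.0503
```

```bash
python3 - <<'E'
from plant import *
s=get_state();print(s["tool_pos"],s["tool_rot"],s["tool_rot"][2]-s["tool_rot"][0],s["wrist_force"],s["finger_gap"],s["joint_positions"])
E
```

```text
[ 0.56176393 -0.19452179  0.24662672] [-121.48781893   89.95191998 -117.74077385] 3.7470450794374557 [-0.48033758 -0.18858178  0.27959073] 0.05032019511798496 [-2.35631262e+01  2.32717785e+01  8.58933167e+01 -5.07648062e-02
  7.08384144e+01 -2.72935071e+01]
```

{"name": "apply_moves", "arguments": {
  "commands": [1.5,-0.25,0.2,0,0,0,5,1.5,0,0,0,0,0,5,1.5,0,0,0,0,0,5,1.5,0,0,0,0,0,5,1.5,0,0,0,0,0,5,1.5,0,0,0,0,0,5,1.5,0,0,0,0,0,5,1.5,0,0,0,0,0,5,1.5,0,0,0,0,0,5,1.5,0,0,0,0,0,5,0.7,0,0,0,0,0,5,0,0,0,0,0,0,5]
}}

```text
clock: 10.2
tool_pos: [0.5634, -0.1927, 0.089]
tool_rot: [151.9, 89.9, 155.9]
wrist_force: [-0.0, 0.4, -0.1]
finger_gap: 0.05
```

```bash
python3 - <<'E'
from plant import *
import cv2,numpy as np
s=get_state();print(s["tool_pos"],s["wrist_force"])
o=[]
for n,(x,y,w,h) in(("side",(300,120,100,110)),("top",(345,130,100,110))):
    f=grab_frame(n); np.savez(f"pics/{n}2.npz",**f); o.append(cv2.resize(f["color"][y:y+h,x:x+w],None,fx=4,fy=4,interpolation=cv2.INTER_CUBIC))
cv2.imwrite("pics/grasp.png",np.hstack(o))
E
```

```text
[ 0.56335926 -0.19267806  0.08898927] [-0.04533996  0.43167781 -0.06739379]
```

View pics/grasp.png

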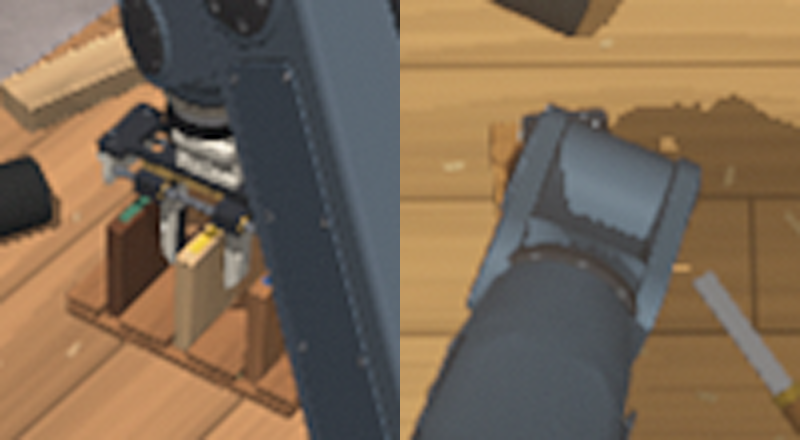

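The fingers straddle the yellow-striped panel and stand clear of the leaf and diamond panels. I shift 4 mm along y, then close.

{"name": "apply_moves", "arguments": {
  "commands": [0,-0.4,0,0,0,0,5,0,0,0,0,0,0,1,0,0,0,0,0,0,1,0,0,0,0,0,0,1,0,0,0,0,0,0,1,0,0,0,0,0,0,1,0,0,0,0,0,0,1,0,0,0,0,0,0,1,0,0,0,0,0,0,1],
  "grip_force": 35
}}

```text
clock: 11.2
tool_pos: [0.5642, -0.1968, 0.0902]
tool_rot: [-8.7, 90.0, -4.7]
wrist_force: [1.6, 1.2, -0.4]
finger_gap: 0.0175
```

{"name": "apply_moves", "arguments": {
  "commands": [-0.5,0,0,0,0,0,1,-0.5,0,0,0,0,0,1,-1,0,0,0,0,0,1,-1,0,0,0,0,0,1,-1.5,0,0,0,0,0,1,-1.5,0,0,0,0,0,1,-1.5,0,0,0,0,0,1,-1.5,0,0,0,0,0,1,-1.5,0,0,0,0,0,1,-1.5,0,0,0,0,0,1,-2,0,0,0,0,0,1,-2,0,0,0,0,0,1,-2,0,0,0,0,0,1,0,0,0,0,0,0,1,0,0,0,0,0,0,1]
}}

```text
clock: 12.7
tool_pos: [0.5639, -0.1968, 0.2703]
tool_rot: [-33.0, 90.0, -29.0]
wrist_force: [0.4, 1.2, -2.2]
finger_gap: 0.018
```

```bash
python3 - <<'E'
from plant import *
from scipy.spatial.transform import Rotation as Ro
import numpy as np
np.set_printoptions(suppress=True,precision=4)
s=get_state()
R=Ro.from_euler("xyz",s["tool_rot"],degrees=True).as_matrix()
print(s["tool_pos"],R.tolist(),s["finger_gap"],s["wrist_force"],s["clock"],s["joint_positions"])
L=Ro.from_euler("ZY",[18.5,-21],degrees=True).as_matrix()
lens=np.array([.705,.1775,.295]); sun=lens-.2*L[:,0]
tcp=sun-.013*L[:,0]+(.013+.019)*L[:,2]
Rt=np.c_[-L[:,2],L[:,1],L[:,0]]
print(L.tolist(),"sun",sun,"tcp",tcp,"shift tool",R.T@(tcp-s["tool_pos"])*100)
print("rotvec tool deg",np.degrees(Ro.from_matrix(R.T@Rt).as_rotvec()),"shift in world",tcp-s["tool_pos"])
E
```

```text
[ 0.5639 -0.1968  0.2703] [[0.000303689177982569, -0.06914626641619037, 0.9976064863530028], [-0.0001686299679081113, 0.9976065146311306, 0.06914631971017353], [-0.9999999396684065, -0.00018922533877192838, 0.0002913021696915874]] 0.01795637084223597 [ 0.4158  1.1556 -2.1937] 12.7 [-23.7007  22.4732  83.7195  -0.0019  73.7875 -27.6651]
[[0.8853364024847891, -0.31730465640509214, -0.33984880382155], [0.296229416456214, 0.9483236552061994, -0.11371181909706893], [0.3583679495453004, 6.938893903907228e-18, 0.9335804264972019]] sun [0.5279 0.1183 0.2233] tcp [0.5055 0.1108 0.2485] shift tool [ 2.1651 31.0845 -3.6968]
rotvec tool deg [-14.3691 -20.8715   2.6764] shift in world [-0.0584  0.3075 -0.0217]
```

{"name": "apply_moves", "arguments": {
  "commands": [0,0,0,-1.44,-2.09,0.27,1,0,0,0,-1.44,-2.09,0.27,1,0,0,0,-1.44,-2.09,0.27,1,0,0,0,-1.44,-2.09,0.27,1,0,0,0,-1.44,-2.09,0.27,1,0,0,0,-1.44,-2.09,0.27,1,0,0,0,-1.44,-2.09,0.27,1,0,0,0,-1.44,-2.09,0.27,1,0,0,0,-1.44,-2.09,0.27,1,0,0,0,-1.44,-2.09,0.27,1,0,0,0,0,0,0,1]
}}

```text
clock: 13.8
tool_pos: [0.563, -0.1968, 0.2687]
tool_rot: [0.4, 69.1, 18.9]
wrist_force: [0.5, -1.0, -1.7]
finger_gap: 0.0179
```

```bash
cat > goal.py <<'E'
from plant import *
from scipy.spatial.transform import Rotation as Ro
import numpy as np
np.set_printoptions(suppress=True,precision=4)
def go(lens=(.705,.1775,.295),yaw=18.5,t=21):
    s=get_state();R=Ro.from_euler("xyz",s["tool_rot"],degrees=True).as_matrix()
    L=Ro.from_euler("ZY",[yaw,-t],degrees=True).as_matrix()
    tcp=lens-.213*L[:,0]+.032*L[:,2]
    print(s["tool_pos"],"goal",tcp,"shift cm",R.T@(tcp-s["tool_pos"])*100,"rot",np.degrees(Ro.from_matrix(R.T@np.c_[-L[:,2],L[:,1],L[:,0]]).as_rotvec()),s["finger_gap"],s["clock"])
E
python3 -c "from goal import *;go()"
```

```text
[ 0.563  -0.1968  0.2687] goal [0.5055 0.1108 0.2485] shift cm [ 3.4906 30.9878  3.2794] rot [-0.0425 -0.0622 -0.1272] 0.017854520568647905 13.8
```

{"name": "apply_moves", "arguments": {
  "commands": [0,1,0,0,0,0,1,0,2,0.2,0,0,0,1,0.2,2,0.2,0,0,0,1,0.2,2,0.2,0,0,0,1,0.2,2,0.2,0,0,0,1,0.2,2,0.2,0,0,0,1,0.2,2,0.2,0,0,0,1,0.2,2,0.2,0,0,0,1,0.2,2,0.2,0,0,0,1,0.2,2,0.2,0,0,0,1,0.2,2,0.2,0,0,0,1,0.2,2,0.2,0,0,0,1,0.2,2,0.2,0,0,0,1,0.2,2,0.2,0,0,0,1,0.3,2,0.2,0,0,0,1,0.4,1,0.2,0,0,0,1,0.4,0.5,0.1,0,0,0,1,0,0.5,0,0,0,0,1,0,0,0,0,0,0,1,0,0,0,0,0,0,1]
}}

```text
clock: 15.8
tool_pos: [0.5049, 0.1102, 0.2489]
tool_rot: [0.1, 69.0, 18.6]
wrist_force: [-0.9, -0.4, -2.1]
finger_gap: 0.0178
```

```bash
python3 - <<'E'
from goal import *;go()
import cv2
o=[]
for n,(x,y,w,h) in(("side",(180,130,200,180)),("top",(230,70,200,180))):
    f=grab_frame(n); np.savez(f"pics/{n}3.npz",**f); o.append(cv2.resize(f["color"][y:y+h,x:x+w],None,fx=2,fy=2,interpolation=cv2.INTER_CUBIC))
cv2.imwrite("pics/pose.png",np.hstack(o))
E
```

```text
[0.5049 0.1102 0.2489] goal [0.5055 0.1108 0.2485] shift cm [0.0609 0.0346 0.0677] rot [ 0.0194  0.0247 -0.0317] 0.017773087446973836 15.8
```

View pics/pose.png

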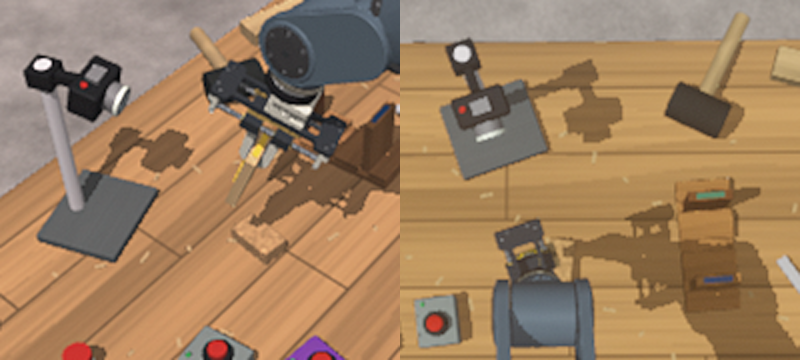

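The side crop shows the panel held by its top and leaned back, with the yellow sun edge at (237,168) facing the lens. The top crop shows the leaf and diamond panels still in the rack. Now a numeric check in the lens frame, and a check of the lens axis against the camera body.

```bash
python3 - <<'E'
from h import *
from scipy.spatial.transform import Rotation as Ro
from scipy.optimize import least_squares
np.set_printoptions(suppress=True,precision=4)
R=Ro.from_euler("ZY",[18.5,-21],degrees=True).as_matrix();lens=np.array([.705,.1775,.295])
f=load("side3");p=cloud(f);h=cv2.cvtColor(f["color"],cv2.COLOR_BGR2HSV).astype(int)
m=(abs(h[...,0]-26)<6)&(h[...,1]>165)&(h[...,2]>110)&(p[...,2]>.15)
k,l,st,c=cv2.connectedComponentsWithStats(m.astype(np.uint8))
for i in range(1,k):
    if st[i,4]>6: q=(p[l==i]-lens)@R; print("yellow",c[i].round(),st[i,4],"med",np.median(q,0),"min",np.percentile(q,5,axis=0),"max",np.percentile(q,95,axis=0))
# panel wood edge face (+y side) below fingers
m=(abs(h[...,0]-18)<8)&(h[...,1]>50)&(p[...,2]>.13)
q=(p-lens)@R; mm=m&(abs(q[...,0]+.213)<.04)&(abs(q[...,1])<.06)&(q[...,2]>-.1)&(q[...,2]<.08)
Q=q[mm];print("panel",len(Q),np.median(Q,0),np.percentile(Q,3,axis=0),np.percentile(Q,97,axis=0))
# camera body: points of both start views, fit yaw/tilt so the top face and +y side face are flat, box in lens frame
def pts(n):
    f=load(n);p=cloud(f);return p[(p[...,2]>.25)&(abs(p[...,0]-.745)<.07)&(abs(p[...,1]-.187)<.07)]
for n in("side0","top0","side3","top3"):
    P=pts(n);q=(P-lens)@R
    b=q[(q[:,0]>.027)&(q[:,0]<.075)]; top=b[b[:,2]>np.percentile(b[:,2],97)-.008]
    A=np.c_[top[:,:2],np.ones(len(top))];co=np.linalg.lstsq(A,top[:,2],rcond=None)[0]
    sd=b[(b[:,1]>np.percentile(b[:,1],98)-.008)&(b[:,2]<.025)]
    cs=np.linalg.lstsq(np.c_[sd[:,0],sd[:,2],np.ones(len(sd))],sd[:,1],rcond=None)[0] if len(sd)>15 else None
    print(n,len(top),"top slopes x,y",co,"side face",len(sd),cs,"y-range",np.percentile(top[:,1],[2,98]),"ring x",np.percentile(q[:,0],[1,3]))
E
```

```text
yellow [310. 202.] 30 med [-0.2138 -0.0026  0.0636] min [-0.2172 -0.0214  0.059 ] max [-0.2107  0.0183  0.0679]
panel 278 [-0.2133  0.0333  0.0464] [-0.2224 -0.0207 -0.0393] [-0.2017  0.0405  0.0667]
side0 115 top slopes x,y [ 0.0797 -0.0432  0.0241] side face 175 [ 0.0053 -0.021   0.0385] y-range [-0.03    0.0344] ring x [-0.0018 -0.0003]
top0 140 top slopes x,y [0.0367 0.0006 0.0274] side face 39 [-0.0148 -0.2134  0.0404] y-range [-0.0397  0.0358] ring x [0.0004 0.0029]
side3 112 top slopes x,y [ 0.041  -0.0098  0.0261] side face 176 [-0.0096 -0.0395  0.0394] y-range [-0.0348  0.0307] ring x [-0.0021 -0.0003]
top3 116 top slopes x,y [ 0.0715 -0.0103  0.0263] side face 39 [-0.0264 -0.5342  0.0476] y-range [-0.0355  0.0364] ring x [-0.0001  0.003 ]
```

```bash
python3 - <<'E'
from h import *
from scipy.spatial.transform import Rotation as Ro
from scipy.optimize import least_squares
np.set_printoptions(suppress=True,precision=4)
R=Ro.from_euler("ZY",[18.5,-21],degrees=True).as_matrix();lens=np.array([.705,.1775,.295])
for v in("side","top"):
    q=[];c=[]
    for i in(0,1,2,3):
        f=load(f"{v}{i}") if i in(0,1,2,3) else 0
        p=(cloud(f)-lens)@R; m=(abs(p[...,1])<.033)&(p[...,0]>-.02)&(p[...,0]<.1)&(abs(p[...,2])<.05)
        q.append(p[m]);c.append(f["color"][m].astype(int).max(-1))
    q=np.vstack(q);c=np.hstack(c)
    for x in np.arange(-.004,.085,.006):
        k=(abs(q[:,0]-x)<.003);d=k&(c<90)&(q[:,2]>.01)
        print(v,round(x,3),k.sum(),"z50/90",np.percentile(q[k,2],[50,90]) if k.any() else "","dark",d.sum(),np.median(q[d,2]) if d.any() else "")
    d=(c<90)&(q[:,0]>.034)&(q[:,0]<.066)&(q[:,2]>.015)
    A=q[d];r=least_squares(lambda s:s[0]+s[1]*A[:,0]+s[2]*A[:,1]-A[:,2],[.025,0,0],loss="soft_l1",f_scale=.001);print(v,d.sum(),"plane",r.x)
E
```

```text
side -0.004 81 z50/90 [-0.0072  0.0041] dark 2 0.013733946605162748
side 0.002 187 z50/90 [0.0108 0.0216] dark 18 0.014227608028389292
side 0.008 119 z50/90 [0.0167 0.0215] dark 0 
side 0.014 121 z50/90 [0.0151 0.0211] dark 0 
side 0.02 163 z50/90 [0.0085 0.0196] dark 0 
side 0.026 210 z50/90 [0.0165 0.0224] dark 116 0.01964135276808228
side 0.032 149 z50/90 [0.0229 0.0259] dark 149 0.022937146063303427
side 0.038 148 z50/90 [0.0232 0.0266] dark 143 0.02308058009468252
side 0.044 147 z50/90 [0.0255 0.0329] dark 78 0.022937284302736755
side 0.05 139 z50/90 [0.0254 0.0317] dark 57 0.021904287529610413
side 0.056 121 z50/90 [0.0263 0.0314] dark 29 0.021781275576753474
side 0.062 114 z50/90 [0.0228 0.0298] dark 58 0.020847506952056137
side 0.068 120 z50/90 [0.0198 0.023 ] dark 115 0.019831830056922066
side 0.074 70 z50/90 [0.0174 0.0208] dark 57 0.017334539357102642
side 0.08 26 z50/90 [-0.0002  0.0038] dark 0 
side 397 plane [ 0.0264 -0.086   0.007 ]
top -0.004 14 z50/90 [0.0156 0.0186] dark 0 
top 0.002 111 z50/90 [0.0195 0.0263] dark 0 
top 0.008 116 z50/90 [0.0183 0.0239] dark 0 
top 0.014 117 z50/90 [0.0179 0.0237] dark 0 
top 0.02 111 z50/90 [0.0173 0.0223] dark 0 
top 0.026 144 z50/90 [0.0225 0.0266] dark 94 0.023266538276625066
top 0.032 160 z50/90 [0.0247 0.0285] dark 160 0.024661988062999296
top 0.038 158 z50/90 [0.0243 0.0295] dark 143 0.02420498354921068
top 0.044 170 z50/90 [0.0269 0.0338] dark 83 0.022711403799809127
top 0.05 167 z50/90 [0.0267 0.0335] dark 69 0.022224730399153104
top 0.056 173 z50/90 [0.0253 0.0324] dark 56 0.021181784878550373
top 0.062 172 z50/90 [0.0225 0.03  ] dark 97 0.02221193345504375
top 0.068 164 z50/90 [0.0207 0.0249] dark 164 0.02067054908930767
top 0.074 117 z50/90 [0.0166 0.0228] dark 74 0.018196889443947886
top 0.08 45 z50/90 [0.0018 0.0058] dark 0 
top 499 plane [ 0.0272 -0.0869  0.0038]
```

```bash
python3 - <<'E'
from h import *
from scipy.spatial.transform import Rotation as Ro
from scipy.optimize import least_squares
np.set_printoptions(suppress=True,precision=4)
lens=np.array([.705,.1775,.295])
for tilt in(16,18):
  R=Ro.from_euler("ZY",[18.5,-tilt],degrees=True).as_matrix()
  for v in("side","top"):
    q=[]
    for i in range(4):
        f=load(f"{v}{i}");p=(cloud(f)-lens)@R;m=(abs(p[...,1])<.04)&(p[...,0]>-.02)&(p[...,0]<.1)&(abs(p[...,2])<.05)
        c=f["color"].astype(int);q.append(np.c_[p[m],c[m].max(-1)])
    q=np.vstack(q);out=[]
    for a,b in((-.003,.001),(.001,.005),(.005,.009),(.009,.013),(.013,.017),(.017,.021),(.03,.036),(.062,.068)):
        k=(q[:,0]>a)&(q[:,0]<b)&(q[:,2]>.0); A=q[k]
        kc=abs(A[:,1]-np.median(A[:,1]))<.012
        r=least_squares(lambda s:np.hypot(A[:,1]-s[0],A[:,2]-s[1])-s[2],[0,0,.022],loss="soft_l1",f_scale=.002)
        out.append((a,len(A),round(np.median(A[kc,2]),4),r.x.round(4).tolist(),np.percentile(A[:,1],[2,98]).round(3).tolist()))
    print(tilt,v,*out,sep="\n")
E
```

```text
16
side
(-0.003, 120, np.float64(0.0138), [-0.0011, 0.0073, 0.0135], [-0.022, 0.021])
(0.001, 78, np.float64(0.019), [-0.0031, -0.0008, 0.0236], [-0.02, 0.022])
(0.005, 64, np.float64(0.0162), [-0.0033, -0.0005, 0.0227], [-0.015, 0.02])
(0.009, 70, np.float64(0.0155), [-0.0026, 0.0003, 0.0209], [-0.018, 0.02])
(0.013, 70, np.float64(0.0168), [-0.0016, 0.0023, 0.0201], [-0.019, 0.02])
(0.017, 74, np.float64(0.0138), [-0.0024, -0.0019, 0.0229], [-0.015, 0.021])
(0.03, 202, np.float64(0.0266), [-0.0059, -0.0867, 0.1146], [-0.039, 0.039])
(0.062, 176, np.float64(0.026), [-0.0059, -0.0876, 0.1155], [-0.037, 0.04])
16
top
(-0.003, 72, np.float64(0.0226), [-0.0015, 0.0038, 0.0206], [-0.023, 0.02])
(0.001, 75, np.float64(0.023), [-0.0021, -0.0002, 0.0245], [-0.026, 0.018])
(0.005, 72, np.float64(0.0217), [-0.0027, 0.0012, 0.0218], [-0.024, 0.018])
(0.009, 92, np.float64(0.0208), [-0.0026, 0.0011, 0.022], [-0.024, 0.02])
(0.013, 71, np.float64(0.0226), [-0.0029, 0.0015, 0.0216], [-0.025, 0.018])
(0.017, 71, np.float64(0.0217), [-0.0028, 0.0018, 0.0213], [-0.023, 0.02])
(0.03, 191, np.float64(
[... 661 characters left out ...]
-0.037, 0.039])
(0.062, 166, np.float64(0.0237), [-0.0061, -0.1059, 0.1314], [-0.038, 0.04])
18
top
(-0.003, 64, np.float64(0.0222), [-0.0013, 0.0027, 0.0209], [-0.023, 0.02])
(0.001, 79, np.float64(0.0229), [-0.0022, -0.0, 0.0246], [-0.026, 0.018])
(0.005, 74, np.float64(0.0219), [-0.0028, 0.001, 0.022], [-0.025, 0.018])
(0.009, 74, np.float64(0.0208), [-0.0028, 0.0012, 0.0217], [-0.024, 0.02])
(0.013, 75, np.float64(0.0207), [-0.0024, 0.0004, 0.022], [-0.025, 0.019])
(0.017, 71, np.float64(0.0213), [-0.0028, 0.0015, 0.021], [-0.023, 0.02])
(0.03, 191, np.float64(0.0261), [-0.0892, -4.0463, 4.0737], [-0.038, 0.038])
(0.062, 198, np.float64(0.0244), [0.0148, -2.0031, 2.028], [-0.039, 0.039])
```

Both views agree that the tilt is about 16° rather than 21°: at 16° the camera body's top is flat and the ring fits a 24.5 mm radius. The lens also moves 2.5 mm in y. I correct the pose, including the 3 mm low reading of the held panel.

```bash
python3 -c "from goal import *;go((.7058,.1751,.298),18.5,16)"
```

```text
[0.505  0.1099 0.2488] goal [0.5033 0.1073 0.27  ] shift cm [-2.0679 -0.1909  0.5352] rot [-0.0064  5.0224 -0.0226] 0.01817003012240704 15.9
```

{"name": "apply_moves", "arguments": {
  "commands": [-0.5,0,0.1,0,0,0,1,-0.5,-0.1,0.2,0,0,0,1,-0.5,-0.1,0.2,0,0,0,1,-0.5,0,0,0,0,0,1,-0.1,0,0,0,0,0,1,0,0,0,0,1,0,1,0,0,0,0,1,0,1,0,0,0,0,1,0,1,0,0,0,0,1,0,1,0,0,0,0,1,0,1,0,0,0,0,0,0,1,0,0,0,0,0,0,1,0,0,0,0,0,0,1]
}}

```text
clock: 17.2
tool_pos: [0.5027, 0.1075, 0.27]
tool_rot: [0.1, 74.0, 18.6]
wrist_force: [-0.3, -0.3, -0.9]
finger_gap: 0.0179
```

```bash
python3 - <<'E'
from goal import *;go((.7058,.1751,.298),18.5,16)
from h import *
lens=np.array([.7058,.1751,.295]);R=Ro.from_euler("ZY",[18.5,-16],degrees=True).as_matrix()
f=grab_frame("side");np.savez("pics/side4.npz",**f);t=grab_frame("top");np.savez("pics/top4.npz",**t)
cv2.imwrite("pics/final.png",np.hstack([cv2.resize(g["color"][y:y+180,x:x+200],None,fx=2,fy=2,interpolation=cv2.INTER_CUBIC) for g,x,y in((f,180,130),(t,230,70))]))
p=cloud(f);h=cv2.cvtColor(f["color"],cv2.COLOR_BGR2HSV).astype(int);q=(p-lens)@R
m=(abs(h[...,0]-26)<6)&(h[...,1]>165)&(h[...,2]>110)&(abs(q[...,0]+.2)<.03)&(abs(q[...,2])<.09)&(abs(q[...,1])<.06)
for a,b in((.045,.09),(-.06,.03)):
    k=m&(q[...,2]>a)&(q[...,2]<b); print(k.sum(),np.median(q[k],0),np.percentile(q[k],3,axis=0),np.percentile(q[k],97,axis=0))
h4=(abs(h[...,0]-18)<8)&(h[...,1]>50)&(abs(q[...,0]+.213)<.03)&(abs(q[...,1]-.037)<.012)&(q[...,2]>-.1)&(q[...,2]<.08)
Q=q[h4];print("edge",len(Q),np.median(Q,0),np.percentile(Q,2,axis=0),np.percentile(Q,98,axis=0),"dx/dz",np.polyfit(Q[:,2],Q[:,0],1))
a,b=load("top0")["color"].astype(int),t["color"].astype(int)
for nm,(u,v) in dict(leaf=(384,168),diamond=(388,210),block=(311,201),jar=(213,189),chisel=(440,228)).items():
    print(nm,abs(a-b)[v-8:v+9,u-8:u+9].mean())
E
```

```text
[0.5027 0.1075 0.27  ] goal [0.5033 0.1073 0.27  ] shift cm [ 0.0116 -0.0281  0.0451] rot [ 0.0202  0.0157 -0.0412] 0.017871008725248817 17.2
26 [-0.2125 -0.0046  0.0659] [-0.2161 -0.0246  0.0636] [-0.2097  0.0178  0.0691]
  return _methods._mean(a, axis=axis, dtype=dtype,
  ret = um.true_divide(
Traceback (most recent call last):
IndexError: index -1 is out of bounds for axis 0 with size 0
```

View pics/final.png

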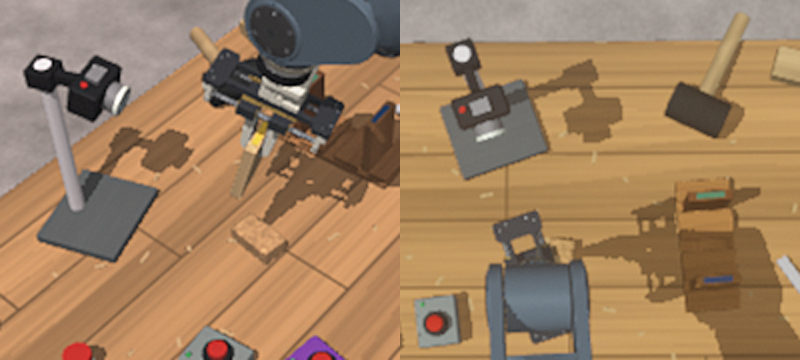

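The stripe is at (−0.2125, −0.005, 0.066) in the lens frame against an expected (−0.213, 0, 0.068). The picture shows the panel hanging free in the gripper in front of the lens, with the other panels, the block and the camera unmoved. I hand in the job.

```bash
python3 -c "from plant import *;print(close_job())"
```

```text
the job is handed in; nothing more can be done
None
```

I pressed the red button on the grey box and let it go. Then I lifted the sun panel out of the middle groove and handed in the job with it held in front of the lens. The clock stood at about 17 s; no verdict was reported.

**Final pose:** by the side camera, the panel's top stripe is within about 5 mm of where it should be in the lens frame. That puts the sun about 20 cm from the lens and near mid-view. Tool angles are within 0.1° of my target, and the fingers read 17.9 mm on the 18 mm panel.

**Lens tilt:** my first estimate of 21° was wrong. Refitting on the camera body and front ring gave about 16°, in agreement between both cameras, and I corrected the pose. The tilt is still good to only a degree or two.

**Button press:** the hard stop came at a reading of 55.5 mm, not the expected 52 mm. Depth showed the button about 6 mm lower, so I took it as fully down. The wrist force reached 52 N there, under the 120 N limit. The arm's height reading seems about 3 mm high.

**Other things in the scene:** in the last picture, the leaf and diamond panels, the sanding block and the camera looked unmoved. I did not re-measure them, the chisel or the jar, because the last numeric check script stopped with an error. The sun itself was hidden from the cameras in the final pose, so its position comes from the stripe and the tool pose.

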